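# Third hand at the viewer jig

### The job

Draw the gate pin up out of its bore in the assembly jig and park it, upright, fully home and let go, in the notch at the jig's side. Then push the viewer body along the lane squarely against the sprung plate and keep it pressed there steadily, with the plate's pointer midway between the two ridges on the housing (about 11 N) and never onto its end stop, so that I can screw the strap bracket on; finish while still holding that push, do not let go. Leave the other things on the desk where they are.

Things in the scene. Friction and masses are not known exactly. Their poses are not given: they have to be found in the camera images.
- jig: Plywood assembly jig fixed on the desk: deck 420 x 110 mm, top 30 mm above the desk. Origin: centre of its underside, on the desk. x runs along the lane (the deck's centre line) towards the sprung plate, y across, z up. Two rails 5 mm high, 74 mm apart inside, 10 mm wide, run along the lane, x = -210 to 90 mm. Grey housing at x = 155 to 210 mm, 90 mm wide, 45 mm above the deck.
- bore (a point): Mouth of the bore in which the gate pin stands at the start: deck level, on the lane's centre line, x = 30 mm in the jig's frame. Vertical, 12 mm wide, 27 mm deep. Axes as the jig.
- notch (a point): Notch for the pin: slot 14 mm wide (along jig x), right through an aluminium wing (x 16 to 104, y -55 to -100 mm in the jig's frame, top level with the deck). Closed at the deck's edge, 22 mm from this point towards +y, open at the outer edge, 23 mm towards -y. This point: slot centre line at the top face, where the pin's axis should stand. Axes as the jig.
- pin_center (a point): Steel gate pin: dark round grip 20 mm across, 50 mm tall, over a shank 10 mm across, 24 mm long. This point: centre of the grip, 25 mm above the shoulder where the shank begins; z up along the pin. At the start the shank is in the bore, shoulder on the deck; parked, the shank hangs in the notch, shoulder on the wing. Yaw means nothing. About 120 g.
- viewer_center (a point): The viewer body to hold: stiff closed kraft-brown box 120 mm long (its x, along the lane) x 68 wide x 60 tall, two round eyepieces on top, standing on the deck between the rails, the pin between it and the plate. This point: its centre, 30 mm above its underside; its x points to the plate like the jig's. About 280 g; it slides on the deck.
- plate_face (a point): Middle of the sprung aluminium plate's flat front face, 28 mm above the deck, at x = 105 mm in the jig's frame at rest. 72 mm wide, 50 mm tall, square to the lane; moves along jig +x when pressed. Axes as the jig. A steel pointer 8 mm wide runs from its top back over the housing; its end lies 60 mm behind the face.
- gauge (a joint): How far the sprung plate is pressed in, m: 0 at rest, 0.032 at its end stop. The spring pushes back with 2 N + 600 N/m x this value (11 N at 0.015). The pointer's end is midway between the two dark ridges on the housing at 0.0155, at the nearer ridge's inner edge at 0.008, at the farther one's at 0.023.
- screwdriver: Bystander, to be left alone: screwdriver, 170 mm long, lying beside the jig on the notch's side. Origin: at its underside.
- jar: Bystander, to be left alone: small screw jar, 48 mm across and 50 mm tall, standing beside the jig near its housing. Origin: at its underside.
- bracket: Bystander, to be left alone: steel angle bracket 70 x 30 x 40 mm lying beside the jig on the side away from the notch. Origin: at its underside.
- spare_viewer: Bystander, to be left alone: an empty, open tray-like viewer shell 110 x 62 x 50 mm, without eyepieces. Origin: at its underside.
- mouse: Bystander, to be left alone: black computer mouse 105 x 58 x 33 mm. Origin: at its underside.
- mug: Bystander, to be left alone: white mug 80 mm across, 92 mm tall. Origin: at its underside.
- stapler: Bystander, to be left alone: stapler 135 x 36 x 46 mm. Origin: at its underside.

How it is judged:
By the outcome, as a careful person would: the job done as asked, in the order asked, and still so for the second after the job is handed in, while the arm keeps its last pose, push and grip.
It also fails if it takes over 70 s, if anything falls off the work surface, if the arm or the gripper's body presses on something with over 40 N, if the wrist force passes 120 N, or if a joint passes its speed limit or range.

### The arm

A 6-joint arm with a two-finger parallel gripper is mounted at the origin on the work surface. World frame = base frame: x ahead of the robot, y to its left, z up, the work surface at z = 0. Lengths are in m, angles in rad, forces in N, time in s.
With the tool pointing down it reaches from about 0.25 to 0.8 m from the base axis. Payload 8.5 kg.
Tool frame: the origin (TCP) lies where the fingers leave the gripper's body, on its centre line; the fingertips stand 73 mm ahead of it and the grasp point (between the pads) lies r.hold_point_z ahead of it (r.hold_point_z is the distance from the TCP to the grasp point, in m); z points along the fingers, y is the line along which they close (so a half turn about z gives the same grasp; the last joint's range is limited). The gripper opens to 85 mm and grips with 20 to 120 N. Pads are 22 mm wide; open, the fingers measure 114 mm over their backs; the gripper's body (76 mm by 85 mm) begins 54 mm behind the grasp point. The pads swing forward as they close: fully open they stand 13 mm farther back than shut.
Start: joints at [-1.12, 0.238, -0.013, 1.319, 0, 1.571], TCP at [0.229, -0.473, 0.304] pointing down, gripper open.
Joint ranges: [-2.66, 2.66], [-1.03, 1.9], [-1.14, 1.46], [-1.82, 2.27], [-1.45, 1.34], [-3.14, 3.14]. Speed limits (rad/s): [2.22, 2.22, 2.79, 3.14, 3.14, 3.14].

### API

Orientations are given as a 3x3 rotation matrix whose columns are the frame's x, y, z axes.
In Python, from cell import readout, viewer, r gives the robot as it stands.
- The arm moves only by the tool play_rows, never from a script. Its argument "moves" is a list of rows, each an object with "offset": the shift along the world's x, y, z in m, a list of three; "yaw": the turn about the world's z in degrees. A call has 1 to 12 rows; each row shifts and turns the commanded pose from where the row before left it; what a row does not reach is not made up. A row lasts 1/12 s, in which the tool goes at most 41.7 mm and 7.16 degrees, less where a joint would pass 70% of its speed; a pose out of reach is approached as far as the arm can. A call is refused whole if a number of a shift passes 0.0417 or a number of a turn 7.16, either way. A call with a gripper value outside its range is refused whole. "jaw" is the finger opening in m, from 0 to 0.0854, set as the call begins (left out, the last holds). The fingers move at their own pace and stop on an object; "squeeze" is the grip in N (left out, the last holds). Time passes only in rows, so rows that do not move let the fingers close. It gives the time, the measured TCP pose, the force, the opening and the grip force at its end, in the units of the state.
- readout.get_state(): the state, without advancing time (a new reading comes with each control period).
- viewer.grab_frame(name): name is "scene" or "side" or "wrist"; returns a dict with "image" (420x560x3 uint8, red, green, blue), "fx", "fy", "cx", "cy" (pixels), "dist" ([k1, k2, p1, p2, k3] as OpenCV has them; the pictures are not rectified), "view" (4x4, takes a point from world to camera coordinates); the wrist camera has in their place "hand_eye" (4x4, takes a point from camera to tool coordinates, whose origin is the TCP and whose axes are the flange's). Camera axes: x right, y up, looking along -z (the intrinsics and any distortion apply to the point x, -y, -z); pixel columns grow to the right and rows downward; lengths in m; the calibration is good to about 2 mm. A picture is of the moment at which its call begins: read the wrist's pose just before it. There is no depth.
- r.job_done(): hands the job in; it is judged then, once.
The state is a dict: "time_s": time; "q": joint angles; "dq": joint speeds; "effort": joint torques, N m; "tool_pos": TCP position; "tcp_rot": TCP orientation; "force": force on the tool from outside, world axes, zero at the start; "moment": the same for the moment, N m; "finger_gap": finger opening in m; "grasp_force": force on a finger pad.
Only numpy, scipy, OpenCV 4.12 (cv2) and the standard library are available. Lean on these libraries where they do the work, as an engineer would, in place of code of your own. Each camera call takes 0.05 s, during which the arm holds its last target. There are 200 camera calls.

## Working session

There is one attempt and no reset: what is moved stays moved. The work goes in short steps, Python scripts to look and compute and a tool call to move; the robot and the scene stay as the last step left them, time stands still between calls to the robot, and variables do not carry over. Pictures are saved under pics/ and viewed, at most 10 in all, crops included, and the job is handed in when it is done.

Besides the shell and the picture viewer there is one more tool, called after ">>>" as name(argument=value, ...) on one line, values as JSON. play_rows: Moves the arm, as the interface text tells. Its arguments: {"type":"object","properties":{"moves":{"type":"array","items":{"type":"object","properties":{"offset":{"type":"array","items":{"type":"number"}},"yaw":{"type":"number"}}}},"jaw":{"type":"number"},"squeeze":{"type":"number"}},"required":["moves"]}

```bash
mkdir -p pics; ls; python3 - <<'E'
from cell import readout, viewer, r
import cv2,numpy as np
s=readout.get_state(); print(s); print(r.hold_point_z)
a=[]
for n in("scene","side"):
    f=viewer.grab_frame(n); cv2.imwrite(f"pics/{n}0.png",f["image"][:,:,::-1]); print(n,{k:v for k,v in f.items() if k!="image"})
f=viewer.grab_frame("wrist");print(f["hand_eye"],f["fx"],f["dist"])
E
```

```text
pics
{'time_s': 0.0, 'q': array([-1.11999590e+00,  2.38807011e-01, -1.42550790e-02,  1.31919515e+00,
        1.60006862e-05,  1.57079286e+00]), 'dq': array([-0.00049226, -0.00032925,  0.00011453, -0.00236265, -0.00019834,
        0.00022392]), 'effort': array([-3.10907119e-03, -5.38778651e+01,  3.46438944e+01,  1.83117081e-02,
       -1.43706543e-04, -6.42292619e-06]), 'tool_pos': array([ 0.22860474, -0.47227363,  0.30326346]), 'tcp_rot': array([[ 9.00097155e-01,  4.35688793e-01, -6.22097436e-04],
       [ 4.35689237e-01, -9.00096184e-01,  1.32193730e-03],
       [ 1.60057396e-05, -1.46091316e-03, -9.99998933e-01]]), 'force': array([0.14639268, 0.3671274 , 0.14465337]), 'moment': array([-0.02144786, -0.02683022,  0.04206821]), 'grasp_force': 0.0, 'finger_gap': 0.08530367027772742}
0.0539
scene {'fx': 465.5457141909831, 'fy': 465.5457141909831, 'cx': 288.40088862321124, 'cy': 219.35038236927653, 'dist': array([-0.01131894,  0.        ,  0.        ,  0.        ,  0.        ]), 'view': array([[ 8.15904406e-01,  5.78186295e-01, -7.80181009e-04,
        -4.48608722e-01],
       [-3.833631
[... 327 characters left out ...]
: 214.6729623070632, 'dist': array([-0.0780235,  0.       ,  0.       ,  0.       ,  0.       ]), 'view': array([[ 0.95367328, -0.30079528,  0.00542916, -0.49937241],
       [ 0.21905197,  0.70664926,  0.67280239, -0.17303107],
       [-0.20621229, -0.6404444 ,  0.73980231, -1.27615852],
       [ 0.        ,  0.        ,  0.        ,  1.        ]])}
[[ 6.60162480e-04  9.49571119e-01  3.13551041e-01  8.19472533e-02]
 [ 9.99999736e-01 -7.21618000e-04  7.99401146e-05  8.12293559e-05]
 [ 3.02172899e-04  3.13550905e-01 -9.49571345e-01 -7.05295629e-02]
 [ 0.00000000e+00  0.00000000e+00  0.00000000e+00  1.00000000e+00]] 311.3541119557593 [-0.06957144  0.          0.          0.          0.        ]
```

View pics/scene0.png

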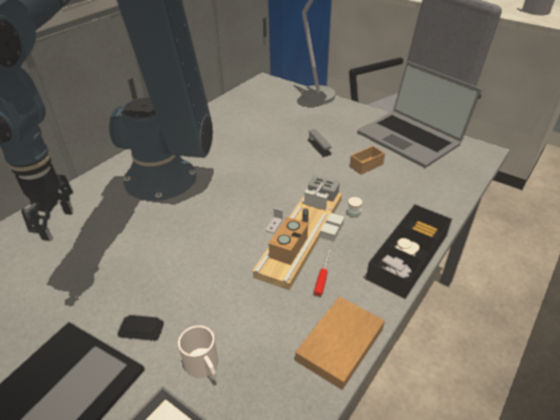

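View pics/side0.png

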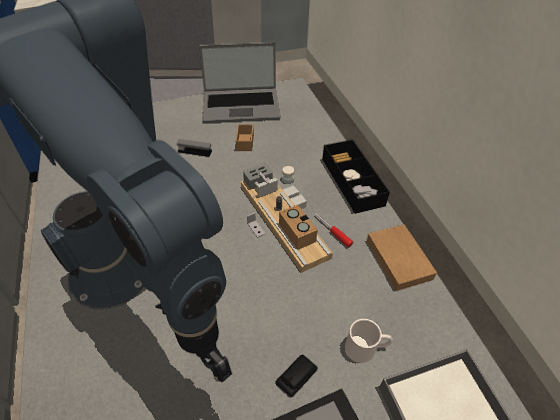

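The scene view shows the jig from about (275,275) to (325,185), with the pin near (305,214). In the side view the jig runs from (315,260) to (255,175), with the pin near (279,203). I'll enlarge both.

```bash
cat > h.py <<'E'
import numpy as np,cv2
from cell import readout,viewer,r
def K(f): return np.array([[f["fx"],0,f["cx"]],[0,f["fy"],f["cy"]],[0,0,1]])
def pose(f,s=None):
    # camera->world R,t
    if "view" in f: M=np.linalg.inv(f["view"])
    else:
        T=np.eye(4);T[:3,:3]=s["tcp_rot"];T[:3,3]=s["tool_pos"];M=T@f["hand_eye"]
    return M
def cast(f,uv,z,s=None):
    p=cv2.undistortPoints(np.array(uv,float).reshape(-1,1,2),K(f),f["dist"])[:,0]
    M=pose(f,s);d=np.c_[p[:,0],-p[:,1],-np.ones(len(p))]@M[:3,:3].T
    return M[:3,3]+d*((z-M[2,3])/d[:,2])[:,None]
def proj(f,P,s=None):
    M=np.linalg.inv(pose(f,s));c=np.array(P,float).reshape(-1,3)@M[:3,:3].T+M[:3,3]
    c=c*[1,-1,-1];return cv2.projectPoints(c.reshape(-1,1,3),np.zeros(3),np.zeros(3),K(f),f["dist"])[0][:,0]
E
python3 - <<'E'
import cv2,numpy as np
a=cv2.imread("pics/scene0.png")[170:290,240:360];b=cv2.imread("pics/side0.png")[155:275,225:345]
c=np.hstack([cv2.resize(x,(400,400),interpolation=cv2.INTER_CUBIC) for x in(a,b)]);cv2.imwrite("pics/c0.png",c)
E
```

```text
(no output)
```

View pics/c0.png

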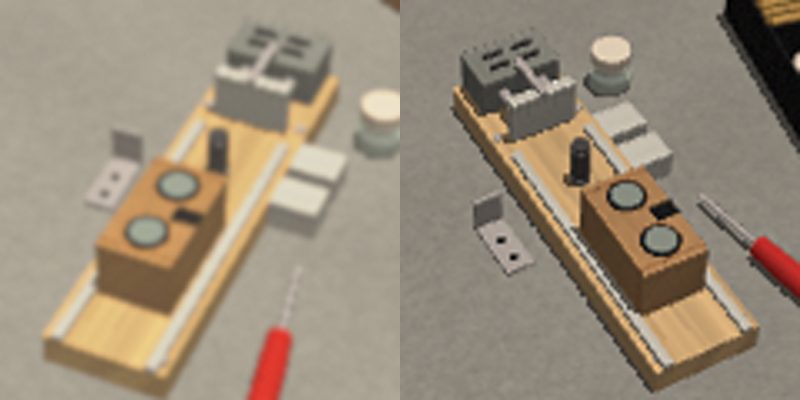

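The crops show the jig clearly. In crop pixels the near deck corners are at (45,340) and (163,378) in scene, and (250,378) and (357,328) in side. The pin top is at (218,133) in scene and (180,144) in side. Next I cast rays.

```bash
python3 - <<'E'
from h import *
np.set_printoptions(precision=4,suppress=True)
F={n:viewer.grab_frame(n) for n in("scene","side")}
o={"scene":(240,170),"side":(225,155)}
def c(n,uv,z): return cast(F[n],np.array(uv)*.3+o[n],z)
# near deck corners (+y,-y), far corner
for n,uv in(("scene",[(45,340),(163,378),(338,85)]),("side",[(250,378),(357,328),(53,90)])):
    print(n,c(n,uv,.03))
print("pin",c("scene",[(218,133)],.08+.03-.03),c("side",[(180,144)],.08))
# plate/eyepiece; viewer top near edge corners z=.09
print("vtop",c("scene",[(97,242),(175,275),(225,172),(155,160)],.09),c("side",[(240,275),(307,240),(232,170),(182,212)],.09))
s=readout.get_state();print(s["time_s"])
E
```

```text
scene [[ 0.5594 -0.1774  0.03  ]
 [ 0.6612 -0.1548  0.03  ]
 [ 0.5853  0.2478  0.03  ]]
side [[ 0.5467 -0.178   0.03  ]
 [ 0.659  -0.155   0.03  ]
 [ 0.4727  0.2335  0.03  ]]
pin [[0.5616 0.0708 0.08  ]] [[0.5611 0.0705 0.08  ]]
vtop [[ 0.5635 -0.1098  0.09  ]
 [ 0.6368 -0.1039  0.09  ]
 [ 0.6014  0.0216  0.09  ]
 [ 0.5435 -0.0004  0.09  ]] [[ 0.5587 -0.1096  0.09  ]
 [ 0.6305 -0.089   0.09  ]
 [ 0.5944  0.0137  0.09  ]
 [ 0.5326 -0.023   0.09  ]]
0.25
```

>>> play_rows(moves=[{"offset": [0.0208,0.034,0],"yaw": 4.66},{"offset": [0.0208,0.034,0],"yaw": 4.66},{"offset": [0.0208,0.034,0],"yaw": 4.66},{"offset": [0.0208,0.034,0],"yaw": 4.66},{"offset": [0.0208,0.034,0],"yaw": 4.66},{"offset": [0.0208,0.034,0],"yaw": 4.66},{"offset": [0.0208,0.034,0],"yaw": 4.66},{"offset": [0.0208,0.034,0],"yaw": 4.66},{"offset": [0.0208,0.034,0],"yaw": 4.66},{"offset": [0.0208,0.034,0],"yaw": 4.66},{"offset": [0.0208,0.034,0],"yaw": 4.66},{"offset": [0.0208,0.034,0],"yaw": 4.66}], jaw=0.05, squeeze=40)

```text
time_s: 1.25
tool_pos: [0.4789, -0.0625, 0.304]
tcp_rot: [[0.139, 0.99, 0.0], [0.99, -0.139, -0.0], [-0.0, 0.0, -1.0]]
force: [0.0, -1.6, -0.2]
finger_gap: 0.0501
grasp_force: 0.0
```

>>> play_rows(moves=[{"offset": [0.0208,0.034,0],"yaw": 4.66},{"offset": [0.0208,0.034,0],"yaw": 4.66},{"offset": [0.0208,0.034,-0.015],"yaw": 4.66},{"offset": [0.0208,0.034,-0.02],"yaw": 4.66},{"offset": [0,0,-0.015],"yaw": 0},{"offset": [0,0,0],"yaw": 0},{"offset": [0,0,0],"yaw": 0}])

```text
time_s: 1.83
tool_pos: [0.559, 0.0686, 0.2548]
tcp_rot: [[-0.181, 0.984, -0.003], [0.984, 0.181, -0.001], [-0.0, -0.003, -1.0]]
force: [-0.8, -0.1, -0.2]
finger_gap: 0.0504
grasp_force: 0.0
```

```bash
python3 - <<'E'
from h import *
import pickle
np.set_printoptions(precision=4,suppress=True)
s=readout.get_state();f=viewer.grab_frame("wrist");pickle.dump((s,f),open("w1.pkl","wb"))
im=f["image"][:,:,::-1].copy();print(s["tool_pos"],s["tcp_rot"],s["q"],s["time_s"])
cv2.imwrite("pics/w1.png",cv2.resize(im,(800,600),interpolation=cv2.INTER_CUBIC))
print(proj(f,[[.5613,.0706,.08],[.6315,.1142,.03]],s)*[800/560,600/420])
E
```

```text
[0.559  0.0686 0.2548] [[-0.1805  0.9836 -0.0027]
 [ 0.9836  0.1805 -0.0006]
 [-0.0001 -0.0027 -1.    ]] [ 0.1222  0.3249 -0.0182  1.2304 -0.0002  1.5115] 1.8333
[[397.0177 301.0152]
 [511.697  235.1955]]
```

View pics/w1.png

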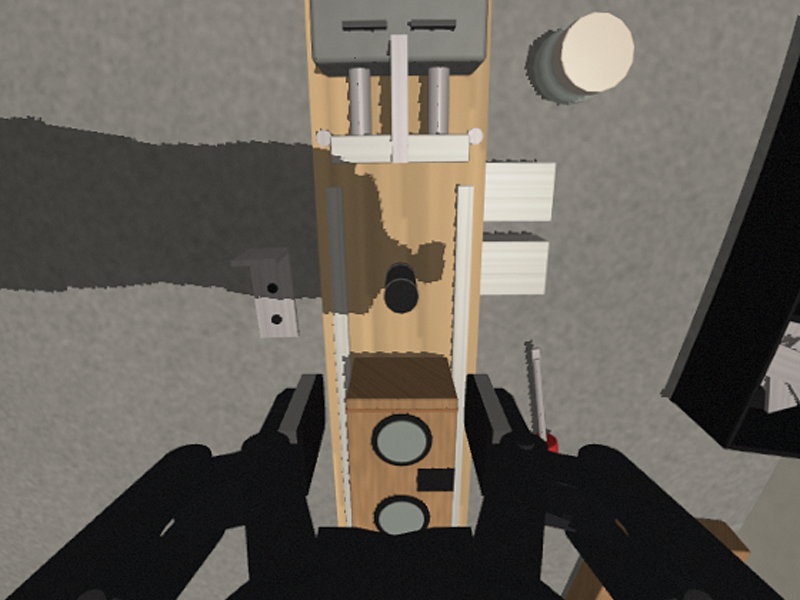

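The wrist view shows the pin's top disc at (401,295). The notch lies between the two white slabs, with its edges at rows 221 and 241 and columns 485–551. The viewer sits square behind the pin.

```bash
python3 - <<'E'
from h import *
import pickle
np.set_printoptions(precision=4,suppress=True)
s,f=pickle.load(open("w1.pkl","rb"));k=560/800
c=lambda uv,z:cast(f,np.array(uv,float)*k,z,s)
g=cv2.cvtColor(f["image"],cv2.COLOR_RGB2GRAY)
print(g[145:182,355],g[145:182,365]); 
print(g[285:289:1,270:295], g[190:225,281])
pin=c([(401,295)],.08)[0];print("pin",pin)
print("slot edges",c([(518,220.5),(518,241),(484,231),(550,231)],.03))
print("deck edges",c([(308,30),(327,340),(489,30),(474,340)],.03))
print("wing outer", c([(555,163),(547,290),(485,163),(480,290)],.03))
print("plate front ", c([(334,163),(468,162)],.083))
print("viewer front top", c([(346,400),(457,399)],.09))
E
```

```text
[222 219 218 218 220 220 220 220 220 188 130 127 127 128 129 131 128 115
  83  74  81  81  79  79 181 215 217 216 219 216 210 215 220 221 221 217
 215] [219 216 218 215 217 218 219 217 217 187 129 130 136 136 136 138 114  68
  63  77  81  80  78  83 181 217 212 214 215 214 208 211 218 220 218 214
 212]
[[125 127 125 121 119 124 126 123 119 118 122 128 129 126 126 125 127 123
  120 117 118 121 125 126 126]
 [105 105 106 104 103 105 107  92  96  98 103 108 108 107 108 107 106 106
  104 102 105  90 103 102 105]
 [108 108 108 109 106 108 109 108 111 110 111 108 108 109 111 109 109 109
  109 109 110 108 110 110 109]
 [114 113 113 116 102 106 115 114 114 112 110 113 113 116 111 109 117 119
  116 116 114 117 119 115 118]] [ 31  29  31  33  39  75  36  33  32  33  34  32  32  32  35  34  32  30
  33  32  32  33  32  35  33  33  36  33  24  83 167 170 171 171 170]
pin [0.5629 0.0746 0.08  ]
slot edges [[0.6331 0.1245 0.03  ]
 [0.6367 0.1112 0.03  ]
 [0.6125 0.1135 0.03  ]
 [0.6562 0.1218 0.03  ]]
deck edges [[0.4812 0.2122 0.03  ]
 [0.5203 0.0165 0.03  ]
 [0.5874 0.2318 0.03  ]
 [0.6245 0.0358 0.03  ]]
wing outer [[0.6472 0.1648 0.03  ]
 [0.6659 0.0817 0.03  ]
 [0.6028 0.156  0.03  ]
 [0.6196 0.0731 0.03  ]]
plate front  [[0.5148 0.1402 0.083 ]
 [0.5836 0.1535 0.083 ]]
viewer front top [[0.5419 0.0065 0.09  ]
 [0.6076 0.0193 0.09  ]]
```

>>> play_rows(moves=[{"offset": [0.001,0.001,-0.03],"yaw": 0},{"offset": [0,0,-0.03],"yaw": 0},{"offset": [0,0,-0.02],"yaw": 0},{"offset": [0,0,-0.02],"yaw": 0},{"offset": [0,0,0],"yaw": 0},{"offset": [0,0,0],"yaw": 0}])

```text
time_s: 2.38
tool_pos: [0.5605, 0.0685, 0.1564]
tcp_rot: [[-0.179, 0.984, -0.0], [0.984, 0.179, -0.0], [-0.0, -0.0, -1.0]]
force: [-0.3, 0.1, 0.7]
finger_gap: 0.0501
grasp_force: 0.0
```

```bash
python3 - <<'E'
from h import *
import pickle
s=readout.get_state();f=viewer.grab_frame("wrist");pickle.dump((s,f),open("w2.pkl","wb"))
im=f["image"][:,:,::-1].copy();print(s["tool_pos"],s["tcp_rot"])
p=proj(f,[[.5613,.0706,.08],[.5629,.0746,.08]],s);print(p)
cv2.imwrite("pics/w2.png",im)
E
```

```text
[0.56051091 0.06847727 0.15644936] [[-1.78561083e-01  9.83928798e-01 -2.46467311e-04]
 [ 9.83928825e-01  1.78561054e-01 -1.33392203e-04]
 [-8.72389672e-05 -2.66324948e-04 -9.99999961e-01]]
[[275.67264332 267.32752215]
 [280.03314399 261.13972793]]
```

View pics/w2.png

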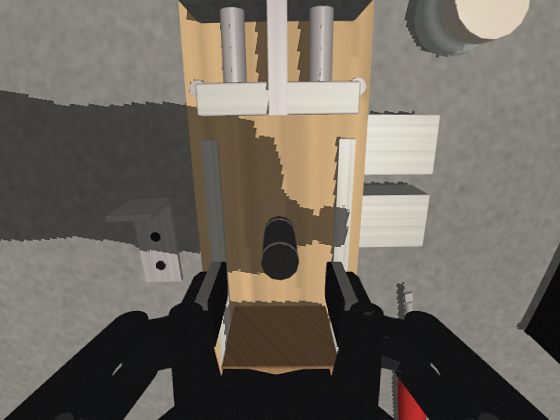

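The pin's top disc is at (281,261), which matches (0.563, 0.0746), so the tool must shift about (+2.4, +6, −40) mm.

>>> play_rows(moves=[{"offset": [0.0024,0.006,0],"yaw": 0},{"offset": [0,0,-0.02],"yaw": 0},{"offset": [0,0,-0.02],"yaw": 0},{"offset": [0,0,0],"yaw": 0},{"offset": [0,0,0],"yaw": 0}])

```text
time_s: 2.85
tool_pos: [0.5632, 0.0757, 0.1163]
tcp_rot: [[-0.18, 0.984, -0.0], [0.984, 0.18, 0.0], [0.0, -0.0, -1.0]]
force: [0.5, 0.6, -0.6]
finger_gap: 0.05
grasp_force: 0.0
```

>>> play_rows(moves=[{"offset": [0,0,0]},{"offset": [0,0,0]},{"offset": [0,0,0]},{"offset": [0,0,0]},{"offset": [0,0,0]},{"offset": [0,0,0]}], jaw=0.0, squeeze=40)

```text
validation failed for argument at $.mo...
```

>>> play_rows(moves=[{"offset": [0,0,0],"yaw": 0},{"offset": [0,0,0],"yaw": 0},{"offset": [0,0,0],"yaw": 0},{"offset": [0,0,0],"yaw": 0},{"offset": [0,0,0],"yaw": 0},{"offset": [0,0,0],"yaw": 0}], jaw=0.0, squeeze=40)

```text
time_s: 3.35
tool_pos: [0.563, 0.0755, 0.117]
tcp_rot: [[-0.18, 0.984, 0.001], [0.984, 0.18, 0.0], [-0.0, 0.001, -1.0]]
force: [-4.0, 0.1, 8.7]
finger_gap: 0.0189
grasp_force: 38.7
```

>>> play_rows(moves=[{"offset": [0,0,0.003],"yaw": 0},{"offset": [0,0,0.005],"yaw": 0},{"offset": [0,0,0.008],"yaw": 0},{"offset": [0,0,0.008],"yaw": 0},{"offset": [0,0,0.008],"yaw": 0},{"offset": [0,0,0.008],"yaw": 0},{"offset": [0,0,0],"yaw": 0},{"offset": [0,0,0],"yaw": 0}])

```text
time_s: 4.02
tool_pos: [0.5635, 0.0756, 0.1562]
tcp_rot: [[-0.18, 0.984, 0.001], [0.984, 0.18, 0.0], [-0.0, 0.001, -1.0]]
force: [-0.4, -0.4, -1.3]
finger_gap: 0.019
grasp_force: 38.9
```

>>> play_rows(moves=[{"offset": [0.0175,0.011,0],"yaw": 0},{"offset": [0.0175,0.011,0],"yaw": 0},{"offset": [0.0175,0.011,0],"yaw": 0},{"offset": [0.0175,0.0108,0],"yaw": 0},{"offset": [0,0,0],"yaw": 0},{"offset": [0,0,0],"yaw": 0},{"offset": [0,0,0],"yaw": 0}])

```text
time_s: 4.6
tool_pos: [0.6323, 0.1191, 0.1547]
tcp_rot: [[-0.18, 0.984, -0.002], [0.984, 0.18, -0.001], [-0.0, -0.002, -1.0]]
force: [-0.2, -0.5, -1.7]
finger_gap: 0.0189
grasp_force: 39.3
```

```bash
python3 - <<'E'
from h import *
import pickle
s=readout.get_state();f=viewer.grab_frame("wrist");pickle.dump((s,f),open("w3.pkl","wb"))
im=f["image"][:,:,::-1].copy();print(s["tool_pos"],s["force"])
cv2.imwrite("pics/w3.png",cv2.resize(im[100:340,140:420],(700,600),interpolation=cv2.INTER_CUBIC))
E
```

```text
[0.632265   0.11905611 0.15474776] [-0.22857344 -0.51838306 -1.66403943]
```

View pics/w3.png

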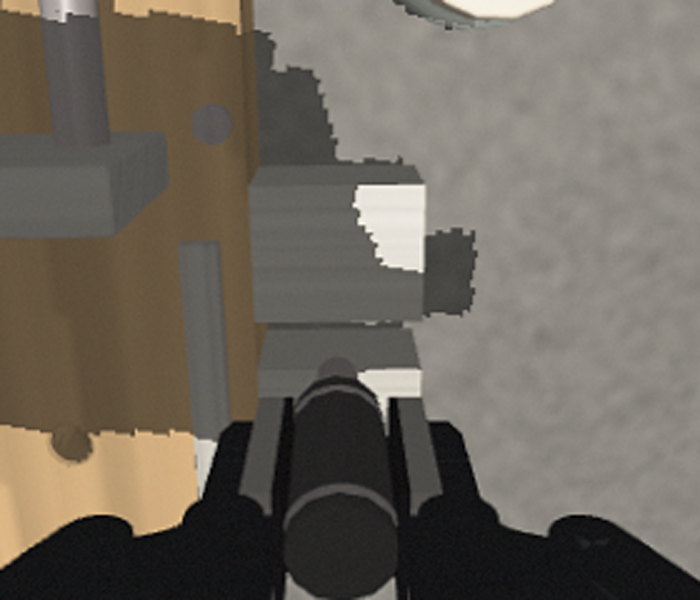

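The wrist view shows the empty bore at crop (71,442), the slot edges at crop rows 321 and 369, and the pin held over the slot line. The shank's front edge is at about (337,357). I'll check the offsets numerically.

```bash
python3 - <<'E'
from h import *
import pickle
np.set_printoptions(precision=4,suppress=True)
s,f=pickle.load(open("w3.pkl","rb"))
c=lambda uv,z:cast(f,np.array(uv,float)*.4+[140,100],z,s)
b=c([(71,442)],.03)[0];print("bore",b)
sl=c([(337,321),(337,369)],.03);print("slot",sl,sl.mean(0))
a=np.deg2rad(100.7);ex=np.array([np.cos(a),np.sin(a),0]);ey=np.array([-ex[1],ex[0],0])
print("target from bore",b+.03*ex-.077*ey)
zt=.08+(.1547-.117)
print("pin top",c([(341,543)],zt), "grip-shoulder front", c([(337,357)],zt-.074)-.005*ex)
d=(sl.mean(0)-s["tool_pos"]);print("slot-tcp along lane",d@ex)
E
```

```text
bore [0.5632 0.0737 0.03  ]
slot [[0.6317 0.1243 0.03  ]
 [0.6342 0.1104 0.03  ]] [0.6329 0.1174 0.03  ]
target from bore [0.6333 0.1175 0.03  ]
pin top [[0.6336 0.1193 0.1177]] grip-shoulder front [[0.6335 0.115  0.0437]]
slot-tcp along lane -0.0017945832579247844
```

>>> play_rows(moves=[{"offset": [0.001,-0.001,-0.006],"yaw": 0},{"offset": [0,0,-0.005],"yaw": 0},{"offset": [0,0,-0.005],"yaw": 0},{"offset": [0,0,-0.004],"yaw": 0},{"offset": [0,0,0],"yaw": 0}])

```text
time_s: 5.07
tool_pos: [0.6334, 0.1181, 0.1343]
tcp_rot: [[-0.18, 0.984, -0.002], [0.984, 0.18, -0.0], [-0.0, -0.002, -1.0]]
force: [0.3, 0.5, -2.2]
finger_gap: 0.0193
grasp_force: 39.3
```

>>> play_rows(moves=[{"offset": [0,0,-0.003],"yaw": 0},{"offset": [0,0,0],"yaw": 0}])

```text
time_s: 5.23
tool_pos: [0.634, 0.1183, 0.1321]
tcp_rot: [[-0.18, 0.984, -0.001], [0.984, 0.18, -0.0], [-0.0, -0.001, -1.0]]
force: [-0.1, 0.2, -1.6]
finger_gap: 0.0188
grasp_force: 39.3
```

>>> play_rows(moves=[{"offset": [0,0,-0.004],"yaw": 0},{"offset": [0,0,-0.004],"yaw": 0},{"offset": [0,0,-0.004],"yaw": 0},{"offset": [0,0,-0.001],"yaw": 0},{"offset": [0,0,0],"yaw": 0}])

```text
time_s: 5.65
tool_pos: [0.6338, 0.1183, 0.1189]
tcp_rot: [[-0.18, 0.984, -0.001], [0.984, 0.18, -0.0], [0.0, -0.001, -1.0]]
force: [-0.3, -0.6, -2.2]
finger_gap: 0.0188
grasp_force: 39.3
```

>>> play_rows(moves=[{"offset": [0,0,-0.001],"yaw": 0},{"offset": [0,0,-0.001],"yaw": 0},{"offset": [0,0,0],"yaw": 0}])

```text
time_s: 5.9
tool_pos: [0.6341, 0.1183, 0.1174]
tcp_rot: [[-0.18, 0.984, -0.0], [0.984, 0.18, -0.0], [0.0, -0.0, -1.0]]
force: [-0.9, -0.3, -1.6]
finger_gap: 0.0195
grasp_force: 39.3
```

>>> play_rows(moves=[{"offset": [0,0,-0.001],"yaw": 0},{"offset": [0,0,-0.001],"yaw": 0},{"offset": [0,0,0],"yaw": 0}])

```text
time_s: 6.15
tool_pos: [0.6342, 0.1184, 0.1169]
tcp_rot: [[-0.18, 0.984, 0.001], [0.984, 0.18, 0.0], [0.0, 0.001, -1.0]]
force: [-3.4, -1.0, 8.3]
finger_gap: 0.0188
grasp_force: 40.7
```

The shoulder is on the wing, with +8 N showing on the tool. Now I release and rise.

>>> play_rows(moves=[{"offset": [0,0,0.0005],"yaw": 0},{"offset": [0,0,0],"yaw": 0},{"offset": [0,0,0],"yaw": 0},{"offset": [0,0,0],"yaw": 0},{"offset": [0,0,0],"yaw": 0}], jaw=0.045)

```text
time_s: 6.57
tool_pos: [0.6341, 0.1183, 0.1159]
tcp_rot: [[-0.18, 0.984, -0.0], [0.984, 0.18, -0.0], [0.0, -0.0, -1.0]]
force: [-0.4, -0.2, -0.2]
finger_gap: 0.045
grasp_force: 0.0
```

>>> play_rows(moves=[{"offset": [0,0,0.01],"yaw": 0},{"offset": [0,0,0.02],"yaw": 0},{"offset": [0,0,0.03],"yaw": 0},{"offset": [0,0,0.03],"yaw": 0},{"offset": [0,0,0.03],"yaw": 0},{"offset": [0,0,0],"yaw": 0},{"offset": [0,0,0],"yaw": 0},{"offset": [0,0,0],"yaw": 0}])

```text
time_s: 7.23
tool_pos: [0.634, 0.1183, 0.2362]
tcp_rot: [[-0.18, 0.984, 0.0], [0.984, 0.18, 0.0], [-0.0, 0.0, -1.0]]
force: [-0.4, 0.1, -0.8]
finger_gap: 0.0445
grasp_force: 0.0
```

```bash
python3 - <<'E'
from h import *
import pickle
np.set_printoptions(precision=4,suppress=True)
s=readout.get_state();f=viewer.grab_frame("wrist");pickle.dump((s,f),open("w4.pkl","wb"))
im=f["image"][:,:,::-1].copy();print(s["tool_pos"],proj(f,[[.6335,.1176,.08],[.6335,.1176,.03]],s))
cv2.imwrite("pics/w4.png",im)
E
```

```text
[0.634  0.1183 0.2362] [[273.3347 220.7831]
 [273.6901 202.4808]]
```

View pics/w4.png

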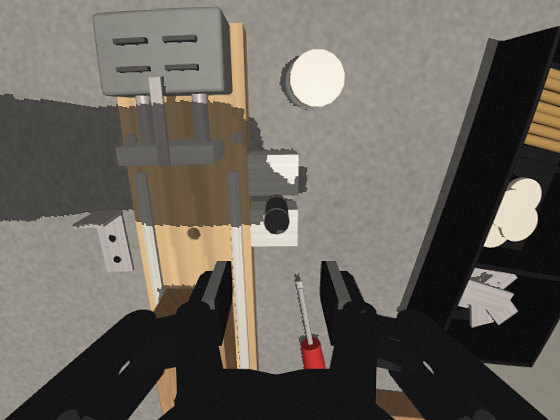

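The pin stands upright in the notch at (276,220), where it was predicted. The bore at (194,233) is empty, and the other objects are undisturbed. Next I go behind the viewer.

>>> play_rows(moves=[{"offset": [-0.004,-0.0386,0],"yaw": 0.5},{"offset": [-0.004,-0.0386,0],"yaw": 0},{"offset": [-0.004,-0.0386,0],"yaw": 0},{"offset": [-0.004,-0.0386,0],"yaw": 0},{"offset": [-0.004,-0.0386,0],"yaw": 0},{"offset": [-0.004,-0.0386,0],"yaw": 0},{"offset": [-0.0035,-0.0386,0],"yaw": 0},{"offset": [0,0,-0.02],"yaw": 0},{"offset": [0,0,0],"yaw": 0},{"offset": [0,0,0],"yaw": 0}])

```text
time_s: 8.12
tool_pos: [0.6054, -0.1518, 0.2142]
tcp_rot: [[-0.188, 0.982, -0.004], [0.982, 0.188, 0.001], [0.002, -0.004, -1.0]]
force: [0.4, 0.8, 0.4]
finger_gap: 0.0451
grasp_force: 0.0
```

```bash
python3 - <<'E'
from h import *
import pickle
np.set_printoptions(precision=4,suppress=True)
s=readout.get_state();f=viewer.grab_frame("wrist");pickle.dump((s,f),open("w5.pkl","wb"))
im=f["image"][:,:,::-1].copy();print(s["tool_pos"],s["tcp_rot"])
cv2.imwrite("pics/w5.png",im)
E
```

```text
[ 0.6054 -0.1518  0.2142] [[-0.188   0.9822 -0.0043]
 [ 0.9822  0.188   0.0014]
 [ 0.0022 -0.004  -1.    ]]
```

View pics/w5.png

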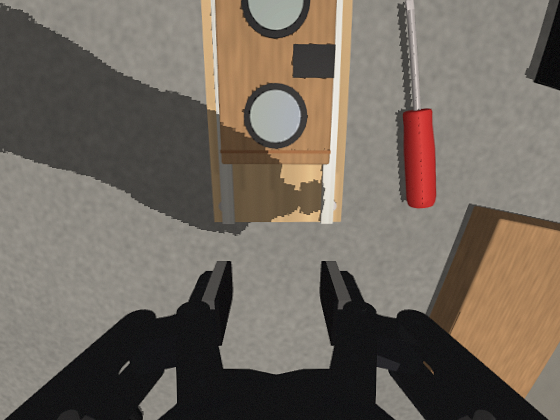

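The wrist view shows the viewer's rear top edge at row 164, columns 221–330, with the fingers behind it and the deck end at row 221. I compute the distance to contact.

```bash
python3 - <<'E'
from h import *
import pickle
np.set_printoptions(precision=4,suppress=True)
s,f=pickle.load(open("w5.pkl","rb"))
p=cast(f,[(221,163.5),(330,163.5)],.09,s);d=cast(f,[(215,221),(341,221)],.03,s)
a=np.deg2rad(100.87);ex=np.array([np.cos(a),np.sin(a),0]);ey=np.array([-ex[1],ex[0],0])
b=np.array([.5632,.0742,0])
for q in(p,d,[s["tool_pos"]]): print(q,[((x-b)@ex+.03,(x-b)@ey) for x in q])
E
```

```text
[[ 0.563  -0.1097  0.09  ]
 [ 0.6303 -0.0967  0.09  ]] [(np.float64(-0.15052060232904613), np.float64(0.03484890379275259)), (np.float64(-0.15048771039339048), np.float64(-0.03368004309353173))]
[[ 0.5559 -0.1721  0.03  ]
 [ 0.6638 -0.1512  0.03  ]] [(np.float64(-0.21046202996170799), np.float64(0.05360019157444042)), (np.float64(-0.21034681654076942), np.float64(-0.05625797246111524))]
[array([ 0.6054, -0.1518,  0.2142])] [(np.float64(-0.1999058016922129), np.float64(0.0011736186010857103))]
```

>>> play_rows(moves=[{"offset": [0,0,-0.034],"yaw": 0},{"offset": [0,0,-0.034],"yaw": 0},{"offset": [0,0,-0.034],"yaw": 0},{"offset": [0,0,0],"yaw": 0},{"offset": [0,0,0],"yaw": 0},{"offset": [-0.0019,0.0098,0],"yaw": 0},{"offset": [-0.0019,0.0098,0],"yaw": 0},{"offset": [-0.0019,0.0098,0],"yaw": 0},{"offset": [-0.0008,0.0039,0],"yaw": 0},{"offset": [-0.0008,0.0039,0],"yaw": 0},{"offset": [-0.0008,0.0039,0],"yaw": 0},{"offset": [-0.0008,0.0039,0],"yaw": 0}])

```text
time_s: 9.17
tool_pos: [0.5981, -0.1069, 0.1147]
tcp_rot: [[-0.189, 0.982, 0.001], [0.982, 0.189, -0.001], [-0.001, 0.001, -1.0]]
force: [0.8, -4.2, 1.1]
finger_gap: 0.0451
grasp_force: 0.0
```

>>> play_rows(moves=[{"offset": [-0.0013,0.0069,0],"yaw": 0},{"offset": [-0.0013,0.0069,0],"yaw": 0},{"offset": [-0.0013,0.0069,0],"yaw": 0},{"offset": [-0.0013,0.0069,0],"yaw": 0},{"offset": [-0.0013,0.0069,0],"yaw": 0},{"offset": [-0.0013,0.0069,0],"yaw": 0},{"offset": [-0.0013,0.0069,0],"yaw": 0},{"offset": [-0.0013,0.0069,0],"yaw": 0},{"offset": [-0.0013,0.0069,0],"yaw": 0},{"offset": [-0.0013,0.0069,0],"yaw": 0},{"offset": [-0.0013,0.0069,0],"yaw": 0}])

```text
time_s: 10.08
tool_pos: [0.5832, -0.0302, 0.1139]
tcp_rot: [[-0.189, 0.982, -0.0], [0.982, 0.189, 0.0], [0.0, -0.0, -1.0]]
force: [0.5, -3.5, 2.1]
finger_gap: 0.045
grasp_force: 0.0
```

>>> play_rows(moves=[{"offset": [-0.0009,0.0049,0],"yaw": 0},{"offset": [-0.0009,0.0049,0],"yaw": 0},{"offset": [-0.0009,0.0049,0],"yaw": 0},{"offset": [-0.0009,0.0049,0],"yaw": 0},{"offset": [-0.0009,0.0049,0],"yaw": 0},{"offset": [-0.0009,0.0049,0],"yaw": 0},{"offset": [-0.0009,0.0049,0],"yaw": 0},{"offset": [-0.0009,0.0049,0],"yaw": 0},{"offset": [0,0,0],"yaw": 0},{"offset": [0,0,0],"yaw": 0},{"offset": [0,0,0],"yaw": 0}])

```text
time_s: 11.0
tool_pos: [0.5761, 0.0084, 0.114]
tcp_rot: [[-0.189, 0.982, -0.0], [0.982, 0.189, 0.0], [0.0, -0.0, -1.0]]
force: [-0.4, -0.4, 0.3]
finger_gap: 0.0449
grasp_force: 0.0
```

```bash
cat >> h.py <<'E'
def jig(P):
    a=np.deg2rad(100.87);ex=np.array([np.cos(a),np.sin(a),0]);ey=np.array([-ex[1],ex[0],0])
    d=np.array(P)-[.5632,.0742,0];return (d@ex+.03)*1e3,(d@ey)*1e3
E
python3 - <<'E'
from h import *
s=readout.get_state();print(jig(s["tool_pos"]),s["force"])
E
```

```text
(np.float64(-37.02562430897459), np.float64(-0.3002064747467583)) [-0.43014252 -0.40847202  0.28519672]
```

>>> play_rows(moves=[{"offset": [-0.0004,0.002,0],"yaw": 0},{"offset": [-0.0004,0.002,0],"yaw": 0},{"offset": [-0.0004,0.002,0],"yaw": 0},{"offset": [-0.0004,0.002,0],"yaw": 0},{"offset": [-0.0004,0.002,0],"yaw": 0},{"offset": [-0.0004,0.002,0],"yaw": 0},{"offset": [-0.0004,0.002,0],"yaw": 0},{"offset": [-0.0004,0.002,0],"yaw": 0},{"offset": [-0.0004,0.002,0],"yaw": 0},{"offset": [0,0,0],"yaw": 0},{"offset": [0,0,0],"yaw": 0},{"offset": [0,0,0],"yaw": 0}])

```text
time_s: 12.0
tool_pos: [0.5729, 0.0256, 0.1141]
tcp_rot: [[-0.189, 0.982, 0.001], [0.982, 0.189, -0.002], [-0.002, 0.0, -1.0]]
force: [1.9, -6.9, -1.6]
finger_gap: 0.0448
grasp_force: 0.0
```

```bash
python3 - <<'E'
from h import *
for i in range(3):
    s=readout.get_state();print(jig(s["tool_pos"]),s["force"]);
    viewer.grab_frame("side")
E
```

```text
(np.float64(-19.530082449573953), np.float64(-0.39317740356058056)) [ 1.85281366 -6.90345889 -1.63996959]
(np.float64(-19.525580205039404), np.float64(-0.41927120418668373)) [ 1.79911809 -6.20482744 -0.35591818]
(np.float64(-19.521112276289895), np.float64(-0.39877384310203423)) [ 1.57297883 -6.86366877 -0.14658596]
```

>>> play_rows(moves=[{"offset": [-0.0002,0.001,0],"yaw": 0},{"offset": [-0.0002,0.001,0],"yaw": 0},{"offset": [-0.0002,0.001,0],"yaw": 0},{"offset": [-0.0002,0.001,0],"yaw": 0},{"offset": [-0.0002,0.001,0],"yaw": 0},{"offset": [-0.0002,0.001,0],"yaw": 0},{"offset": [-0.0002,0.001,0],"yaw": 0},{"offset": [-0.0002,0.001,0],"yaw": 0},{"offset": [0,0,0],"yaw": 0},{"offset": [0,0,0],"yaw": 0},{"offset": [0,0,0],"yaw": 0},{"offset": [0,0,0],"yaw": 0}])

```text
time_s: 13.15
tool_pos: [0.5716, 0.0327, 0.1143]
tcp_rot: [[-0.188, 0.982, 0.001], [0.982, 0.188, -0.003], [-0.004, 0.001, -1.0]]
force: [1.8, -11.8, 0.5]
finger_gap: 0.0449
grasp_force: 0.0
```

```bash
python3 - <<'E'
from h import *
s=readout.get_state();print(jig(s["tool_pos"]),s["force"])
F={n:viewer.grab_frame(n) for n in("wrist","side","scene")}
w=F["wrist"]["image"];print(s["tcp_rot"])
def jw(x,y,z):
    a=np.deg2rad(100.87);ex=np.array([np.cos(a),np.sin(a),0]);ey=np.array([-ex[1],ex[0],0]);return np.array([.5632,.0742,0])+(x-.03)*ex+y*ey+[0,0,z]
cr=[]
for n in("side","scene"):
    c=proj(F[n],[jw(.15,0,.07)])[0];u,v=c.astype(int);print(n,u,v)
    cr.append(cv2.resize(F[n]["image"][v-35:v+35,u-35:u+35],(400,400),interpolation=cv2.INTER_CUBIC))
c=np.hstack(cr)
w=cv2.resize(w[0:200,140:420],(280,200)); c=np.vstack([c,np.zeros((200,800,3),np.uint8)]);c[400:,:280]=w
cv2.imwrite("pics/g1.png",c[:,:,::-1])
E
```

```text
(np.float64(-12.32898356064782), np.float64(-0.41818126322341886)) [  1.7791482  -11.7701627    0.46242313]
[[-1.87880341e-01  9.82191123e-01  1.25542688e-03]
 [ 9.82185185e-01  1.87883634e-01 -3.46443325e-03]
 [-3.63860975e-03  5.82162780e-04 -9.99993211e-01]]
side 262 177
scene 321 189
```

View pics/g1.png

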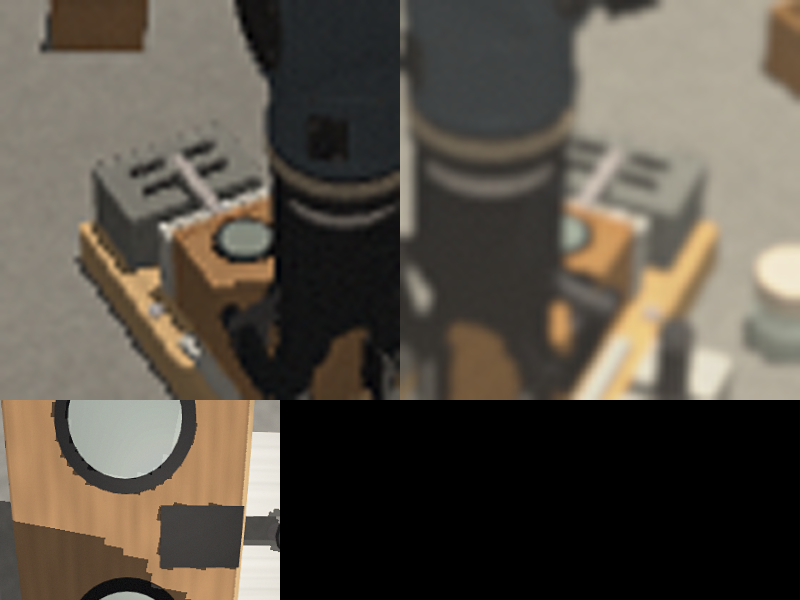

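The side crop shows the pointer's end at about (182,155), between the near ridge pair (row ~185) and the far pair (row ~150–163). The viewer is flush on the plate. I read brightness profiles along the lane to quantify this.

```bash
cat > prof.py <<'E'
from h import *
np.set_printoptions(linewidth=200)
a=np.deg2rad(100.87);ex=np.array([np.cos(a),np.sin(a),0]);ey=np.array([-ex[1],ex[0],0])
xs=np.arange(.150,.208,.002)
print("x   ",(xs*1e3).astype(int))
for n in("side","scene"):
    g=np.mean([cv2.cvtColor(viewer.grab_frame(n)["image"],cv2.COLOR_RGB2GRAY).astype(np.float32) for _ in range(2)],0)
    f=viewer.grab_frame(n)
    for ys,z in(((-.002,0,.002),.08),((.012,.016,.02),.077),((-.012,-.016,-.02),.077)):
        P=[[ [.5632,.0742,0]+(x-.03)*ex+y*ey+[0,0,z] for x in xs] for y in ys]
        p=proj(f,P).astype(np.float32)
        v=cv2.remap(g,p[:,0].reshape(len(ys),-1),p[:,1].reshape(len(ys),-1),cv2.INTER_LINEAR)
        print(n,ys[1],v.mean(0).astype(int))
s=readout.get_state();print(s["time_s"],jig(s["tool_pos"]),s["force"])
E
python3 prof.py
```

```text
x    [150 152 154 156 158 160 162 164 166 168 170 172 174 176 178 180 182 184 186 188 190 192 194 196 198 200 202 204 206]
side 0 [151 154 153 155 155 152 153 155 148 149 153 156 155 153 150 152 148 144 143 136 126 120 121 121 121 122 123 125 127]
side 0.016 [ 76  94 110 118 118 118 114 106  90  63  46  48  66  88 107 115 110  91  68  53  53  71  91 109 119 122 123 122 123]
side -0.016 [ 77  95 112 121 123 122 118 107  85  57  43  51  70  93 109 116 112  94  66  47  47  64  85 106 120 125 127 127 126]
scene 0 [134 137 141 143 145 146 144 143 140 138 139 142 144 146 147 146 145 142 140 141 145 148 152 157 159 161 163 165 166]
scene 0.016 [141 148 153 158 158 155 148 139 132 125 124 127 133 139 142 141 137 131 125 124 127 132 139 147 153 156 159 162 164]
scene -0.016 [133 140 147 151 151 147 138 127 114 105 102 105 113 121 126 126 120 111 105 103 107 116 130 141 150 156 160 162 163]
13.6 (np.float64(-12.309538591140534), np.float64(-0.4384944795532697)) [  2.83919218 -12.67824783   0.50879958]
```

The apparent tip depends on the pointer's height, so I calibrate with the initial pictures, where the gauge was 0 and the tip was at x = 165 mm.

```bash
cat > prof2.py <<'E'
from h import *
a=np.deg2rad(100.87);ex=np.array([np.cos(a),np.sin(a),0]);ey=np.array([-ex[1],ex[0],0])
xs=np.arange(.140,.204,.001)
np.set_printoptions(linewidth=220)
for n in("side","scene"):
    f=viewer.grab_frame(n)
    im0=cv2.imread(f"pics/{n}0.png");now=f["image"][:,:,::-1]
    for nm,im in(("start",im0),("now",np.ascontiguousarray(now))):
        g=cv2.cvtColor(im,cv2.COLOR_BGR2GRAY).astype(np.float32)
        def pr(ys):
            p=proj(f,[[[.5632,.0742,0]+(x-.03)*ex+y*ey+[0,0,.08] for x in xs] for y in ys]).astype(np.float32)
            return cv2.remap(g,p[:,0].reshape(len(ys),-1),p[:,1].reshape(len(ys),-1),cv2.INTER_LINEAR).mean(0)
        print(n,nm,"\n",(pr((-.002,0,.002))-0*pr((-.014,.014))).astype(int)[::2])
E
python3 prof2.py
```

```text
side start 
 [159 166 160 156 155 158 161 159 160 162 161 161 160 151 146 135 124 119 122 120 115 101  88  89 107 120 125 126 126 126 127 128]
side now 
 [155 157 152 149 148 151 154 153 155 155 153 153 155 148 149 153 156 155 153 151 153 149 145 144 136 126 120 121 122 122 122 123]
scene start 
 [120 121 124 127 129 132 135 138 141 144 146 145 144 143 141 141 143 144 144 144 142 139 136 135 137 140 144 148 153 155 156 158]
scene now 
 [149 141 133 132 132 133 137 141 143 145 145 144 142 140 137 139 142 145 146 147 147 145 142 140 142 145 148 152 157 160 162 164]
```

```bash
python3 - <<'E'
from h import *
import pickle
def label(f,s):
    g=cv2.cvtColor(f["image"],cv2.COLOR_RGB2HSV);h,w=g.shape[:2]
    m=((g[...,2]<80)).astype(np.uint8)
    n,l,st,c=cv2.connectedComponentsWithStats(m)
    for i in range(1,n):
        x,y,ww,hh,A=st[i]
        if 600<A<9000 and A>.85*ww*hh and y<250: 
            print((x,y,ww,hh,A)); q=cast(f,[c[i],(c[i][0],y-.5),(c[i][0],y+hh-.5)],.0905,s); print([jig(p) for p in q])
s,f=pickle.load(open("w5.pkl","rb"));label(f,s)
s=readout.get_state();f=viewer.grab_frame("wrist");label(f,s);pickle.dump((s,f),open("w6.pkl","wb"))
print(jig(s["tool_pos"]),s["force"],s["tool_pos"])
E
```

```text
(np.int32(292), np.int32(43), np.int32(43), np.int32(36), np.int32(1388))
[(np.float64(-90.80884663568101), np.float64(-21.14888520308631)), (np.float64(-81.12528292126115), np.float64(-20.877940113621776)), (np.float64(-100.54822853753082), np.float64(-21.43360309966426))]
(np.int32(299), np.int32(105), np.int32(85), np.int32(64), np.int32(4992))
[(np.float64(61.479922574233), np.float64(-20.746610342935004)), (np.float64(70.37170740618598), np.float64(-20.23998696871018)), (np.float64(51.70639878485074), np.float64(-21.334842706807205))]
(np.float64(-12.326006170842902), np.float64(-0.4413044010109293)) [  2.66117936 -11.71886734   0.50719843] [0.57161528 0.03271665 0.11425072]
```

Three estimates put the gauge near 16.8 mm: the viewer's travel, the force, and the profile. The target is 15.5 mm, so I ease back about 1 mm and verify.

>>> play_rows(moves=[{"offset": [0.0001,-0.0005,0],"yaw": 0},{"offset": [0.0001,-0.0005,0],"yaw": 0},{"offset": [0,0,0],"yaw": 0},{"offset": [0,0,0],"yaw": 0},{"offset": [0,0,0],"yaw": 0},{"offset": [0,0,0],"yaw": 0}])

```text
time_s: 14.25
tool_pos: [0.5717, 0.032, 0.1142]
tcp_rot: [[-0.188, 0.982, 0.001], [0.982, 0.188, -0.003], [-0.003, 0.001, -1.0]]
force: [1.9, -10.5, -0.2]
finger_gap: 0.045
grasp_force: 0.0
```

```bash
python3 prof2.py; python3 - <<'E'
from h import *
F=[]
for i in range(8):
    viewer.grab_frame("wrist");s=readout.get_state();F.append(s["force"])
print(np.mean(F,0),np.std(F,0),jig(s["tool_pos"]),s["time_s"])
f={n:viewer.grab_frame(n)["image"] for n in("side","scene","wrist")}
c=np.hstack([cv2.resize(f["side"][147:197,232:282],(400,400),interpolation=cv2.INTER_CUBIC),cv2.resize(f["scene"][164:214,300:350],(400,400),interpolation=cv2.INTER_CUBIC)])
b=np.hstack([f["side"][110:310,150:430],f["scene"][110:310,180:460],np.zeros((200,240,3),np.uint8)])
cv2.imwrite("pics/g2.png",np.vstack([c,b])[:,:,::-1])
E
```

```text
side start 
 [159 166 160 156 155 158 161 159 160 162 161 161 160 151 146 135 124 119 122 120 115 101  88  89 107 120 125 126 126 126 127 128]
side now 
 [154 158 153 150 149 151 154 153 155 156 153 152 154 148 149 153 156 155 153 150 150 141 131 127 127 124 120 121 122 122 123 123]
scene start 
 [120 121 124 127 129 132 135 138 141 144 146 145 144 143 141 141 143 144 144 144 142 139 136 135 137 140 144 148 153 155 156 158]
scene now 
 [146 139 131 131 133 135 138 141 143 145 146 144 143 140 138 139 141 144 146 147 146 144 142 140 141 144 148 152 157 160 162 163]
[  2.44750486 -11.04016063  -0.71899182] [0.42141635 0.64833928 0.41707738] (np.float64(-13.05788907567848), np.float64(-0.4546263816907654)) 14.75
```

View pics/g2.png

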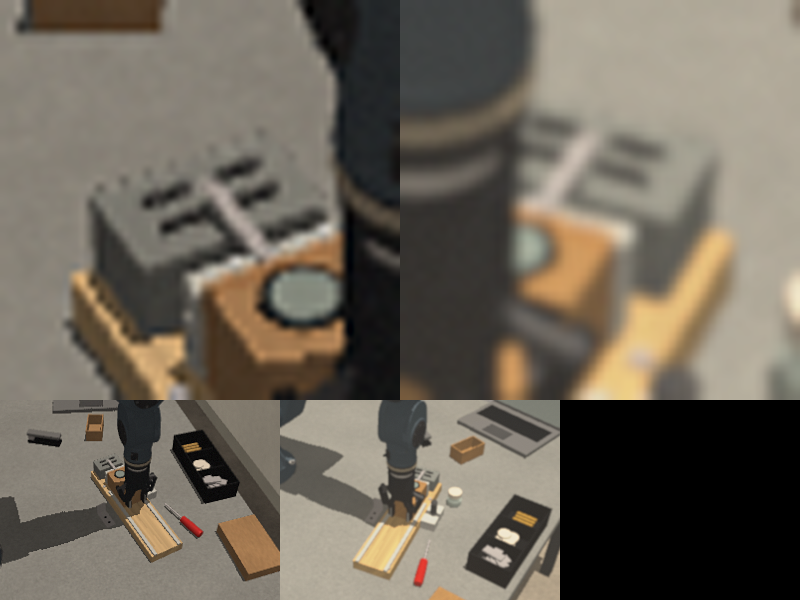

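The last view shows the pointer's end between the two ridge pairs, at about (208,182) in the side crop. The viewer is flush against the plate, and the pin stands in the notch. The push is 11.3 N along the lane, and the profile shift puts the gauge at about 15.5 mm. I'm handing in now.

```bash
python3 -c "
from cell import r
print(r.job_done())"
```

```text
the job is handed in; nothing more can be done
None
```

I parked the gate pin upright, fully seated and released in the notch; the arm is still pressing the viewer flush against the sprung plate at about 11 N, with the pointer about midway between the ridges by my camera and force estimates, and I've handed the job in.

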